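# Load the coverslip magazine oldest stock first

## Task

Load the two small square coverslip boxes into the upright gravity-feed magazine through its open top, so that they lie flat, label side up, one on the other at the bottom of the column. The box that now lies on the flat pack of lens tissue is the older stock and must be dispensed first, so load it first and the box from the bare worktop after it. Leave the long slide carton where it is.

Things in the scene. Friction and masses are not known exactly. Their poses are not given: they have to be found in the camera images.
- magazine: Fixed aluminium column on a grey base. Origin: column centre, underside of base; z up, +x to the solid back plate, -x to the outlet. Base top = column floor, z 8 mm; base x -72..36, y +-38. Column 46 x 46 mm inside, straight to z 56, flared to 58 mm at the top, z 68. Sides +-y are open for fingers over x +-15 from the floor up. Front: sill 4 mm high, outlet, lips above z 40. Yaw within 0.35 rad.
- box_old: Small square coverslip carton, 34 x 34 x 22 mm high, about 30 g, rigid, loose. Lies label side up on the flat pack of lens tissue (68 x 100 x 9 mm, fixed), so its underside is 9 mm above the worktop. Origin: centre of its underside; z up, x and y along the sides. To be the bottom one in the magazine.
- box_new: Coverslip carton identical to box_old, 34 x 34 x 22 mm high, about 30 g, loose, lying label side up on the bare worktop. Origin: centre of its underside; z up, x and y along the sides. To lie on top of box_old in the magazine.
- slide_carton: Bystander: long slide carton, 32 x 82 x 30 mm high (long along its y), loose, on the worktop behind the magazine, nearer the left. Origin: centre of its underside. Not to be moved.
There are look-alikes about, which are no part of the job. What is shaped like the box_old but blue, orange or yellow is not meant.

How it is judged (in metres and radians):
On the way:
1. the box from the tissue pack lies at the bottom of the magazine while the other is still outside it (horizontal distance between box_old and magazine below 0.015 m and z of box_old in the frame of magazine between 0.004 and 0.013 m and angle between box_old's own z axis and vertical below 0.17 rad and horizontal distance between box_new and magazine above 0.05 m), for 0.2 s.
At the end, for the whole second after the job is handed in: box_old lies on the magazine's floor (underside 4 to 13 mm above the worktop; the floor is at 8) and box_new on top of it (underside 25 to 35 mm above the worktop), both within 15 mm of the column's centre in plan, label side up and within 0.17 rad of flat, and both at rest (horizontal distance between each of box_old, box_new and magazine below 0.015 m and z of box_old in the frame of magazine between 0.004 and 0.013 m and angle between each of box_old, box_new's own z axis and vertical below 0.17 rad and z of box_new in the frame of magazine between 0.025 and 0.035 m and linear speed of each of box_old, box_new below 0.02 m/s); the robot touches nothing.
It fails at once if the slide carton is moved by more than 20 mm (distance of slide_carton from where it was at the start of the episode above 0.02 m).
It also fails if it takes over 61 s, if anything falls off the work surface, if the arm or the gripper's body presses on something with over 40 N, if the wrist force passes 120 N, or if a joint passes its speed limit or range.

## Robot

A 6-joint arm with a two-finger parallel gripper is mounted at the origin on a cart in front of the work surface, level with it; the furniture and walls round the work are solid. World frame = base frame: x ahead of the robot, y to its left, z up, the work surface at z = 0. Lengths are in mm, angles in rad, forces in N, time in s.
With the tool pointing down it reaches from about 400 to 825 mm from the base axis. Payload 7 kg.
Tool frame: the origin (TCP) lies at the very end of the fingers, on their centre line; the grasp point (between the pads) lies 19 mm behind it; z points along the fingers, y is the direction in which the jaws open and shut (so a half turn about z gives the same grasp; the last joint's range is limited). The gripper opens to 88 mm and grips with 3 to 60 N. Pads are 19 mm wide; open, the fingers measure 130 mm over their backs; the gripper's body (78 mm by 193 mm) begins 47 mm behind the grasp point.
Start: joints at [1.438, 0.359, 0.012, 0, -1.224, -0.288], TCP at [275.737, 616.088, 202.361] pointing down, gripper open.
Joint ranges: [-3.07, 3.07], [-1.43, 2.12], [-1.02, 1.25], [-3.03, 1.67], [-3.05, -0], [-3.03, 3.03]. Speed limits (rad/s): [2.39, 2.39, 3.01, 3.14, 3.14, 3.14].

## Interface

Orientations are given as a unit quaternion [x, y, z, w].
In Python, from plant import bot gives the robot as it stands. Calls block until the motion is done:
- bot.move_ptp(position, orientation): joint-space move of the TCP to a pose.
- bot.line_to(position, velocity=150, ori=None): straight line of the TCP; ori=None keeps the orientation; velocity is the mean speed in mm/s.
- bot.move_joints(angles): joint-space move.
- bot.move_gripper(opening, force=None): finger opening in mm; force is the grip in N (None keeps the last); returns when the fingers have stopped.
- bot.pause(seconds).
- bot.solve_ik(position, orientation): joint angles nearest the present ones, or None.
- bot.read_state(): the state.
- bot.camera(name): name is "scene" or "side" or "wrist"; returns the picture (480x640x3 uint8, red, green, blue); there is no depth.
- bot.get_calibration(name): a dict with "fx", "fy", "cx", "cy" (pixels), "view" (4x4, takes a point from world to camera coordinates); the wrist camera has in their place "T_tool_cam" (4x4, takes a point from camera to tool coordinates, whose origin is the TCP and whose axes are the flange's). Camera axes: x right, y up, looking along -z (the intrinsics and any distortion apply to the point x, -y, -z); pixel columns grow to the right and rows downward; lengths in mm; the calibration is good to about 2 mm. A picture is of the moment at which its call begins: read the wrist's pose just before it. get_calibration takes no time and is no camera call.
A pose or a line that the arm cannot do raises bot.Unreachable and nothing moves.
- bot.close_job(): hands the job in, once; it reports no verdict.
The state is a dict: "t": time; "joint_pos": joint angles; "qvel": joint speeds; "tau": joint torques, N m; "tcp_pos": TCP position; "eef_rot": TCP orientation; "contact_force": force on the tool from outside, world axes, zero at the start; "moment": the same for the moment, N m; "width": finger opening in mm.
Only numpy, scipy, OpenCV 4.12 (cv2) and the standard library are available. Lean on these libraries where they do the work, as an engineer would, in place of code of your own. Each camera call takes 0.05 s, during which the arm holds its last target. There are 200 camera calls.

## Working session

There is one attempt and no reset: what is moved stays moved. The work goes in short steps, each a Python script; the robot and the scene stay as the last script left them, time stands still between calls to the robot, and variables do not carry over. Pictures are saved under pics/ and viewed, about 8 in all and at most 12, crops included, and the job is handed in when it is done.

```bash
mkdir -p pics; ls; python3 - <<'E'
from plant import bot
import cv2
for n in("scene","side","wrist"):
    im=bot.camera(n); cv2.imwrite(f"pics/{n}0.png",im[:,:,::-1]); print(n,bot.get_calibration(n))
s=bot.read_state(); print(s)
E
```

```text
pics
scene {'fx': 487.28464916285463, 'fy': 487.28464916285463, 'cx': 323.7439108840638, 'cy': 238.8206825626555, 'view': array([[ 7.82575306e-01, -6.22337350e-01, -1.64958327e-02,
        -4.26916880e+02],
       [ 4.40063253e-01,  5.34238624e-01,  7.21757179e-01,
        -2.88534527e+02],
       [-4.40363740e-01, -5.72088555e-01,  6.91949754e-01,
        -6.48744537e+02],
       [ 0.00000000e+00,  0.00000000e+00,  0.00000000e+00,
         1.00000000e+00]])}
side {'fx': 510.0000757792687, 'fy': 510.0000757792687, 'cx': 315.0782826095632, 'cy': 238.738965216169, 'view': array([[ 9.87813541e-01, -1.55562636e-01,  4.96739624e-03,
        -5.54346069e+02],
       [ 8.74615028e-02,  5.81209488e-01,  8.09040182e-01,
        -1.11028131e+02],
       [-1.28743521e-01, -7.98746391e-01,  5.87732344e-01,
        -1.07373300e+03],
       [ 0.00000000e+00,  0.00000000e+00,  0.00000000e+00,
         1.00000000e+00]])}
wrist {'fx': 336.19799505757794, 'fy': 336.19799505757794, 'cx': 320.0493978231135, 'cy': 237.25574175396574, 'T_tool_cam': array([[ 4.26885084e-04,  9.67333628e-01,  2.53506352e-01
[... 255 characters left out ...]
,
         1.00000000e+00]])}
{'t': 0.15, 'joint_pos': array([ 1.43807941e+00,  3.59192911e-01,  1.12624106e-02, -2.56156817e-04,
       -1.22405392e+00, -2.88105872e-01]), 'qvel': array([ 0.0013296 , -0.00283568,  0.00214918,  0.00039634, -0.00106933,
        0.00033431]), 'tau': array([-1.57716542e-03, -5.83274460e+01,  2.93291885e+01,  7.00121462e+00,
        8.80373991e-03, -1.02643055e-04]), 'tcp_pos': array([275.6068231 , 615.74471793, 201.65366854]), 'eef_rot': array([ 9.77935786e-01, -2.08904838e-01, -7.39587495e-05,  6.01603710e-04]), 'contact_force': array([ 0.12914489,  0.06949115, -0.08805985]), 'moment': array([-0.01107094, -0.0390117 , -0.0210827 ]), 'width': 87.67975867153572}
```

View pics/scene0.png

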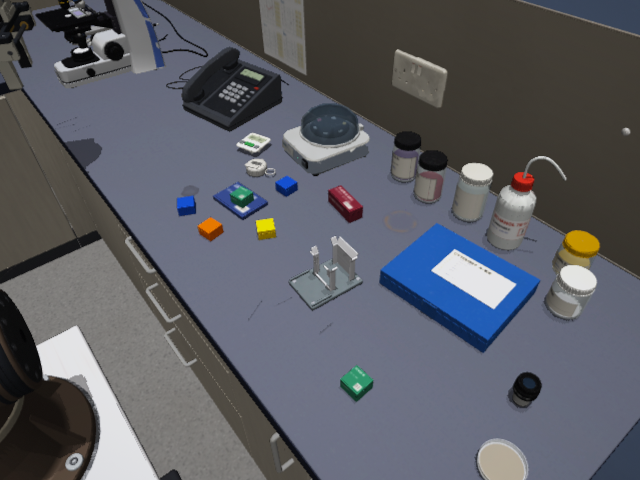

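View pics/side0.png

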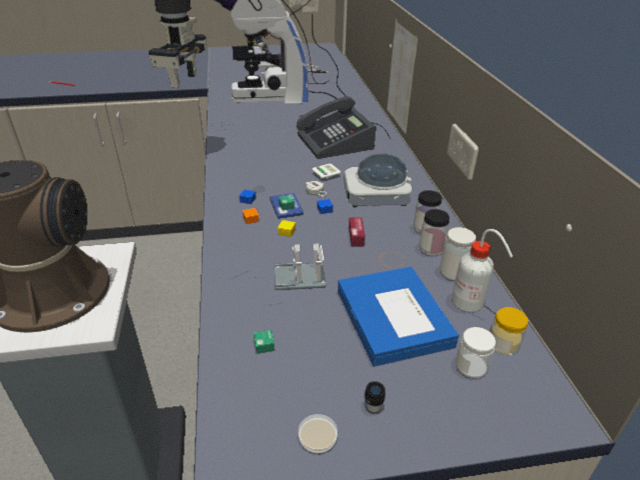

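Scene view: the green boxes are at (242,196), on the blue tissue pack, which makes it box_old, and at (357,382), on bare worktop, which makes it box_new. Look-alikes are blue (186,205) and (286,185), orange (210,228) and yellow (265,228). The magazine is at about (330,275) and the red slide carton at (345,203). I'll triangulate these and make one close crop.

```bash
cat > h.py <<'E'
from plant import bot
import numpy as np, cv2
from scipy.spatial.transform import Rotation as R
def cam(n):
    """intrinsics, camera centre, rotation cam->world"""
    c=bot.get_calibration(n)
    if n=="wrist":
        s=bot.read_state(); T=np.eye(4); T[:3,:3]=R.from_quat(s["eef_rot"]).as_matrix(); T[:3,3]=s["tcp_pos"]
        M=T@c["T_tool_cam"]
    else: M=np.linalg.inv(c["view"])
    return c,M
def rays(uv,cm):
    c,M=cm; uv=np.atleast_2d(np.asarray(uv,float))
    d=np.c_[(uv[:,0]-c["cx"])/c["fx"],-(uv[:,1]-c["cy"])/c["fy"],-np.ones(len(uv))]@M[:3,:3].T
    return M[:3,3],d
def onplane(uv,cm,z):
    o,d=rays(uv,cm); return o+d*((z-o[2])/d[:,2])[:,None]
def project(P,cm):
    c,M=cm; p=(np.atleast_2d(P)-M[:3,3])@M[:3,:3]
    return np.c_[c["cx"]-c["fx"]*p[:,0]/p[:,2],c["cy"]+c["fy"]*p[:,1]/p[:,2]]
def tri(uv1,c1,uv2,c2):
    o1,d1=rays(uv1,c1);o2,d2=rays(uv2,c2);A=np.c_[d1[0],-d2[0]]
    t=np.linalg.lstsq(A,o2-o1,rcond=None)[0]; p,q=o1+d1[0]*t[0],o2+d2[0]*t[1]
    return (p+q)/2,np.linalg.norm(p-q)
def green(im):
    h=cv2.cvtColor(im,cv2.COLOR_RGB2HSV); m=cv2.inRange(h,(65,80,40),(92,255,255))
    return cv2.morphologyEx(m,cv2.MORPH_CLOSE,np.ones((5,5)))
def blobs(m,amin=60):
    cs,_=cv2.findContours(m,cv2.RETR_EXTERNAL,cv2.CHAIN_APPROX_NONE)
    return [c for c in cs if cv2.contourArea(c)>amin]
def down(yaw):
    """tool down, tool y (jaw direction) at angle yaw in world"""
    y=np.array([np.cos(yaw),np.sin(yaw),0]);z=np.array([0,0,-1.]);return R.from_matrix(np.c_[np.cross(y,z),y,z]).as_quat()
E
python3 - <<'E'
from h import *
B={}
for n in("scene","side"):
    im=cv2.imread(f"pics/{n}0.png")[:,:,::-1].copy(); cm=cam(n)
    for c in blobs(green(im)):
        m=cv2.moments(c);u=(m["m10"]/m["m00"],m["m01"]/m["m00"]);B.setdefault(n,[]).append(u);print(n,u,cv2.contourArea(c),onplane(u,cm,15)[0])
c1,c2=cam("scene"),cam("side")
for a in B["scene"]:
    for b in B["side"]:
        p,e=tri(a,c1,b,c2); 
        if e<15: print(a,b,p,e)
print("mag",onplane((330,283),c1,8),onplane((302,275),c2,8),"carton",onplane((345,203),c1,20))
im=cv2.imread("pics/scene0.png")
a=cv2.resize(im[160:320,170:370],(800,640))[:600]; cv2.imwrite("pics/crop1.png",a)
print(R.from_quat(bot.read_state()["eef_rot"]).as_matrix()[:,:2])
E
```

```text
scene (356.26806358381504, 382.59441233140655) 692.0 [ 429.67583752 -221.26135702   15.        ]
scene (241.52800435019032, 196.3121261555193) 306.5 [527.02951735 251.3069797   15.        ]
side (263.66666666666663, 341.1631405735778) 354.5 [ 430.01495633 -220.73838246   15.        ]
side (286.2243386243386, 201.84550264550262) 157.5 [525.04167236 257.71962941  15.        ]
(356.26806358381504, 382.59441233140655) (263.66666666666663, 341.1631405735778) [ 429.83290602 -221.15036849   15.17607384] 0.5081906839461943
(241.52800435019032, 196.3121261555193) (286.2243386243386, 201.84550264550262) [523.26512536 242.93333913  23.2777848 ] 1.814663643734762
mag [[523.31743032 -45.62646202   8.        ]] [[526.84071194 -35.03630012   8.        ]] carton [[674.7032523   92.85316469  20.        ]]
[[ 9.12717526e-01 -4.08590945e-01]
 [-4.08591123e-01 -9.12716814e-01]
 [ 1.06702036e-04  1.20756028e-03]]
```

View pics/crop1.png

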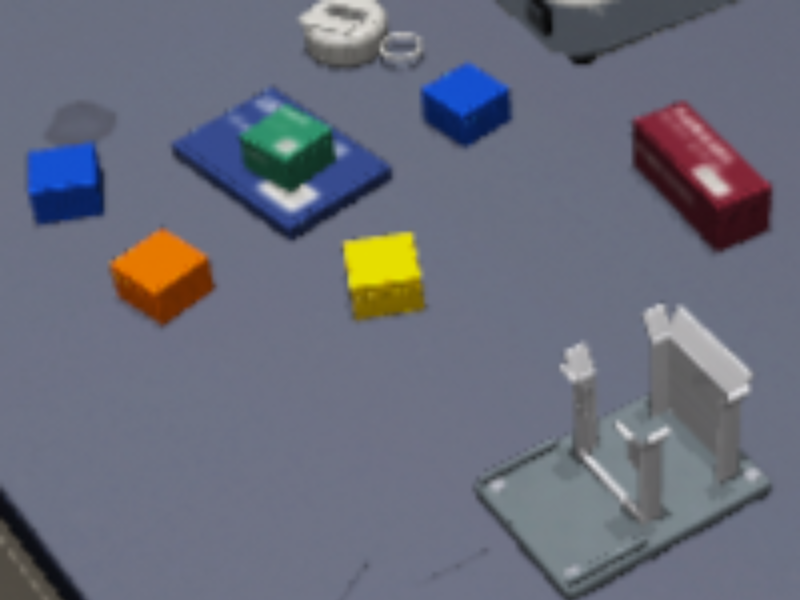

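Crop check: the green box lies on the blue pack (crop 287,145), and the bare-top green box is at scene (356,383). The magazine's outlet faces the robot and its back plate is away from it. Next come nadir views with the wrist camera over the old box and the magazine.

```bash
cat >> h.py <<'E'
def nadir(xy,z,yaw=-np.pi/2):
    """put the wrist camera straight above xy and take a picture"""
    q=down(yaw); tx=R.from_quat(q).as_matrix()[:,0]
    bot.move_ptp([xy[0]-69*tx[0],xy[1]-69*tx[1],z],q); bot.pause(.3)
    cm=cam("wrist"); return bot.camera("wrist"),cm
def boxpose(im,cm,ztop,near):
    best=None
    for c in blobs(green(im),200):
        P=onplane(c[:,0,:],cm,ztop)[:,:2].astype(np.float32); (x,y),(w,h),a=cv2.minAreaRect(P)
        d=np.hypot(x-near[0],y-near[1])
        if best is None or d<best[0]: best=(d,x,y,w,h,np.radians(a))
    return best[1:]
E
python3 - <<'E'
from h import *
im,cm=nadir((525,245),100); print("old",boxpose(im,cm,31,(525,245)),bot.read_state()["t"])
cv2.imwrite("pics/w_old.png",im[:,:,::-1])
im,cm=nadir((535,-35),120); print(bot.read_state()["t"]); cv2.imwrite("pics/w_mag.png",im[:,:,::-1])
np.save("mag_M.npy",cm[1])
print(cm[1])
E
```

```text
old (526.33056640625, 247.21066284179688, 33.876304626464844, 33.81292724609375, np.float64(0.22372453987893645)) 2.0667
3.5
[[ 1.77833817e-03  9.67200981e-01  2.54006103e-01  5.35202391e+02]
 [-9.99998101e-01  1.51747622e-03  1.22292455e-03 -3.42974906e+01]
 [ 7.97365601e-04 -2.54007796e-01  9.67201842e-01  3.02532121e+02]
 [ 0.00000000e+00  0.00000000e+00  0.00000000e+00  1.00000000e+00]]
```

View pics/w_mag.png

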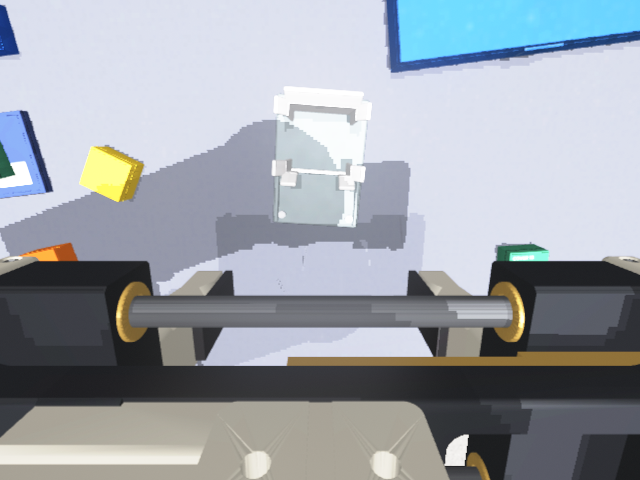

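View pics/w_old.png

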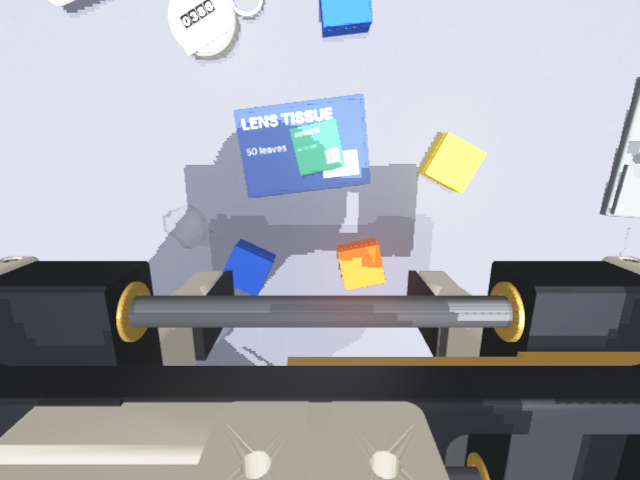

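The old box fits well: 33.9 x 33.8 mm at yaw 0.224. Wrist view: the magazine base's front corners are near (273,222) and (356,227), and the back plate's top is near (283..365, 92..105). I'll zoom in to read its corners.

```bash
python3 - <<'E'
import cv2
im=cv2.imread("pics/w_mag.png"); c=cv2.resize(im[80:235,255:390],None,fx=3.8,fy=3.8,interpolation=cv2.INTER_CUBIC)
c=cv2.convertScaleAbs(c,alpha=1.3,beta=-70)
for i in range(0,135,20): cv2.putText(c,str(255+i),(int(i*3.8),10),0,.35,(0,0,255)); cv2.line(c,(int(i*3.8),0),(int(i*3.8),589),(0,0,255),1)
for i in range(0,155,20): cv2.putText(c,str(80+i),(0,int(i*3.8)+10),0,.35,(0,0,255)); cv2.line(c,(0,int(i*3.8)),(513,int(i*3.8)),(0,0,255),1)
cv2.imwrite("pics/magz.png",c)
E
```

```text
(no output)
```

View pics/magz.png

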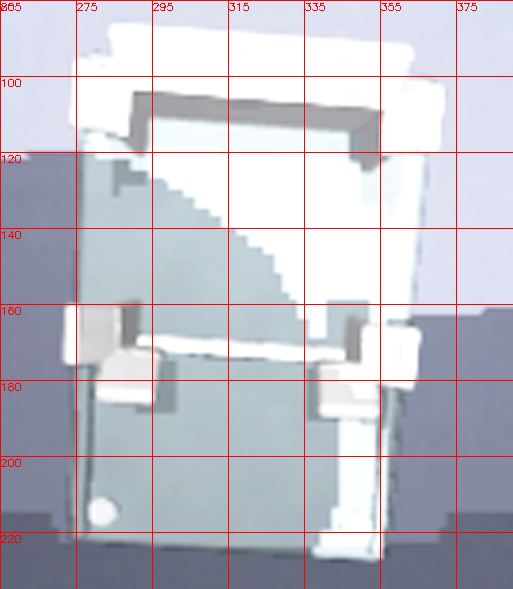

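```bash
python3 - <<'E'
from h import *
cm=(bot.get_calibration("wrist"),np.load("mag_M.npy"))
def seg(n,a,b,z):
    P=onplane([a,b],cm,z)[:,:2]; d=P[1]-P[0]; print(n,P.round(1).tolist(),"len",np.hypot(*d).round(1),"mid",P.mean(0).round(1),"ang",np.arctan2(d[1],d[0]).round(3)); return P
F=seg("front base",(274.8,221.5),(355.5,226.8),8)
seg("left",(276.7,120),(274.8,221),8); seg("right",(366,125),(355.7,226),8)
seg("plate z56",(290,104.2),(355,108.8),56); seg("plate z8",(294,110.3),(347,114),8); seg("sill",(291,167.3),(346,171.3),12)
E
```

```text
front base [[472.4, 5.8], [467.6, -66.5]] len 72.5 mid [470.  -30.3] ang -1.636
left [[558.4, 1.5], [472.8, 5.8]] len 85.7 mid [515.6   3.6] ang 3.091
right [[554.6, -72.8], [468.4, -66.7]] len 86.4 mid [511.5 -69.7] ang 3.071
plate z56 [[564.9, -13.8], [562.0, -58.5]] len 44.8 mid [563.5 -36.2] ang -1.635
plate z8 [[566.0, -13.0], [563.2, -56.8]] len 43.8 mid [564.6 -34.9] ang -1.635
sill [[520.1, -9.9], [516.9, -56.6]] len 46.8 mid [518.5 -33.3] ang -1.64
```

The magazine estimates agree: centre ≈ (541.2, -34.6), yaw ≈ -0.065. Now I'll grasp box_old.

```bash
python3 - <<'E'
from h import *
f=lambda s:print(s,bot.read_state()["t"],np.round(bot.read_state()["tcp_pos"],1),np.round(bot.read_state()["contact_force"],1),round(bot.read_state()["width"],1))
q=down(-np.pi/2+.2237); x,y=526.3,247.2
bot.move_gripper(62); bot.move_ptp([x,y,90],q); bot.line_to([x,y,30],150); bot.line_to([x,y,11.8],60); f("down")
bot.move_gripper(20,15); f("grip")
bot.line_to([x,y,110],150); f("lift")
m=(541.2,-34.6); qm=down(-np.pi/2-.065)
bot.move_ptp([m[0],m[1],110],qm); bot.pause(.3); f("over")
for n in("wrist","side"): cv2.imwrite(f"pics/{n}_over.png",bot.camera(n)[:,:,::-1])
a=cv2.imread("pics/wrist_over.png")[80:480,180:460]; b=cv2.resize(cv2.imread("pics/side_over.png")[180:320,230:390],(457,400))
cv2.imwrite("pics/over.png",np.hstack([a,b]))
E
```

```text
down 6.2917 [526.1 247.1  11.5] [ 0.7 -0.   0.7] 62.0
grip 7.1667 [526.3 247.2  11.8] [ 0.1  0.9 -0.2] 20.3
lift 7.975 [525.7 246.9 109.2] [-0.5 -0.1 -0.5] 19.9
over 9.3667 [541.3 -33.7 109.9] [ 0.4  0.1 -0.4] 19.8
```

View pics/over.png

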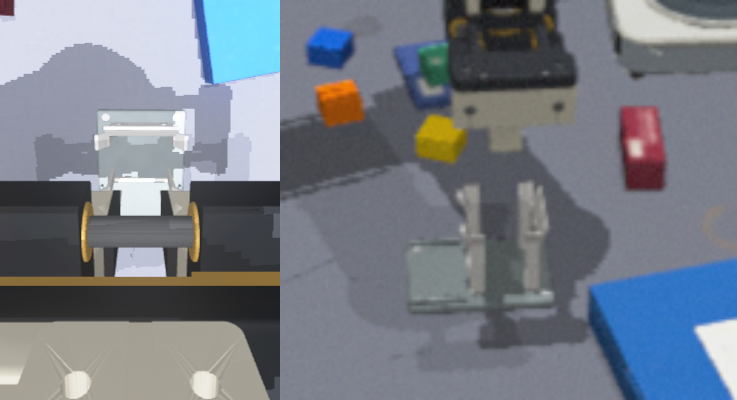

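The grip missed: the fingers closed to 20 mm and the green box is still on the pack in the side view. I'll look again.

```bash
python3 - <<'E'
from h import *
bot.move_gripper(70)
im,cm=nadir((526,247),100); print("old",boxpose(im,cm,31,(526,247)),bot.read_state()["t"])
cv2.imwrite("pics/w_old2.png",im[:,:,::-1]); s=bot.camera("side"); cv2.imwrite("pics/side2.png",s[:,:,::-1])
print([boxpose(s,cam("side"),31,(526,247)) , boxpose(cv2.imread("pics/side0.png")[:,:,::-1].copy(),cam("side"),31,(526,247))])
print(project([[526.3,247.2,31],[526.3,247.2,11.8],[526.3-17,247.2,31]],cm))
cv2.imwrite("pics/o2.png",np.vstack([cv2.resize(im[60:300,160:480],(640,300))[:,:,::-1],cv2.resize(s[160:260,230:430],(640,300))[:,:,::-1]]))
E
```

```text
old (526.3148193359375, 247.21682739257812, 33.77875900268555, 33.90047073364258, np.float64(0.23213373733697065)) 11.925
[(429.85272216796875, -235.11343383789062, 34.32761001586914, 51.29350662231445, np.float64(0.056733532922607376)), (430.0455017089844, -235.1143341064453, 34.086204528808594, 51.21885299682617, np.float64(0.06194922988779748))]
[[318.14907399 149.23290609]
 [318.26448881 149.2197916 ]
 [318.20498759 173.07512149]]
```

View pics/o2.png

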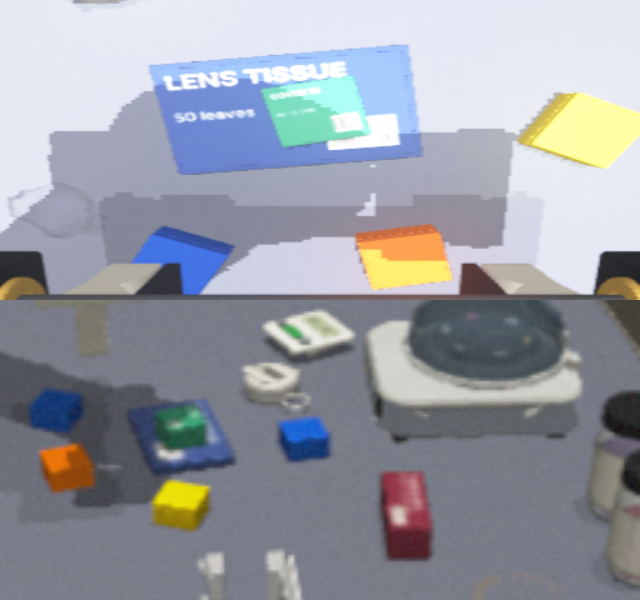

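```bash
python3 - <<'E'
from h import *
print("TCP over-mag in side px",project([[541.3,-33.7,110],[541.3,-33.7,129]],cam("side")),"scene",project([[541.3,-33.7,110]],cam("scene")))
s=bot.read_state(); print(s["tcp_pos"],s["eef_rot"],s["joint_pos"],s["width"],"TCP now side",project([s["tcp_pos"]],cam("side")))
im=bot.camera("scene"); p=project([s["tcp_pos"]],cam("scene"))[0]; print(p)
b=cv2.imread("pics/side2.png"); ps=project([s["tcp_pos"]],cam("side"))[0]
cr=lambda i,p:cv2.resize(cv2.drawMarker(i.copy(),tuple(int(v) for v in p),(0,0,255),0,8)[max(0,int(p[1])-100):int(p[1])+60,int(p[0])-80:int(p[0])+80],(400,400))
cv2.imwrite("pics/tcp.png",np.hstack([cr(np.ascontiguousarray(im[:,:,::-1]),p),cr(b,ps)]))
E
```

```text
TCP over-mag in side px [[308.36118701 235.96439146]
 [308.33536256 228.40151552]] scene [[333.498817   232.01280051]]
[457.25479863 246.505785    99.97850723] [ 9.99999889e-01 -4.70569273e-04 -1.53613360e-05  1.66318866e-05] [ 8.72607647e-01  1.97864438e-01 -4.68159541e-01 -2.76238439e-06
 -9.04817577e-01  6.97249248e-01] 70.05474891625455 TCP now side [[258.68408297 177.28458541]]
[205.27736068 177.22491734]
```

View pics/tcp.png

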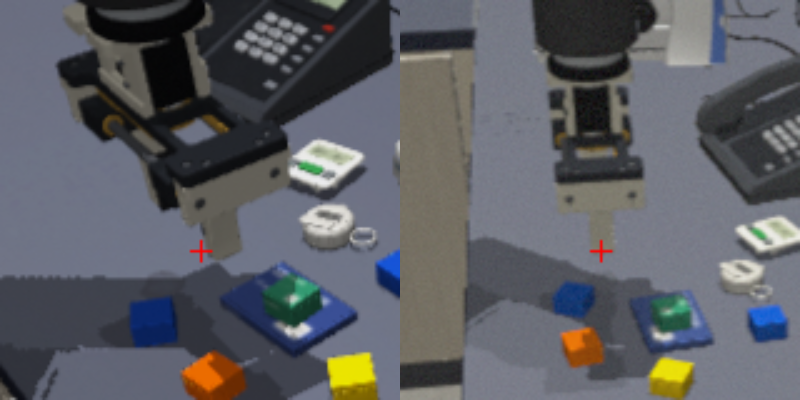

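The TCP projection agrees with the visible fingers and the box hasn't moved at all. I'll repeat the grasp with images taken while closing.

```bash
python3 - <<'E'
from h import *
f=lambda s:print(s,bot.read_state()["t"],np.round(bot.read_state()["tcp_pos"],1),np.round(bot.read_state()["contact_force"],1),round(bot.read_state()["width"],1))
q=down(-np.pi/2+.2237); x,y=526.3,247.2
bot.move_gripper(62); bot.move_ptp([x,y,70],q); bot.line_to([x,y,11.3],100); f("down")
def comp():
    P=bot.read_state()["tcp_pos"]; o=[]
    for n in("scene","side"):
        i=bot.camera(n)[:,:,::-1]; p=project([P],cam(n))[0].astype(int); o.append(cv2.resize(i[p[1]-50:p[1]+30,p[0]-40:p[0]+40],(300,300)))
    o.append(cv2.resize(bot.camera("wrist")[160:420,190:450,::-1],(200,300))); return np.hstack(o)
a=comp()
bot.move_gripper(30,20); f("grip")
b=comp(); cv2.imwrite("pics/grip.png",np.vstack([a,b]))
E
```

```text
down 13.6 [526.5 247.6  11.9] [-0.2  0.4  0.6] 61.9
grip 14.5 [526.3 247.2  11.3] [-0.4 -0.1 -0.4] 29.5
```

View pics/grip.png

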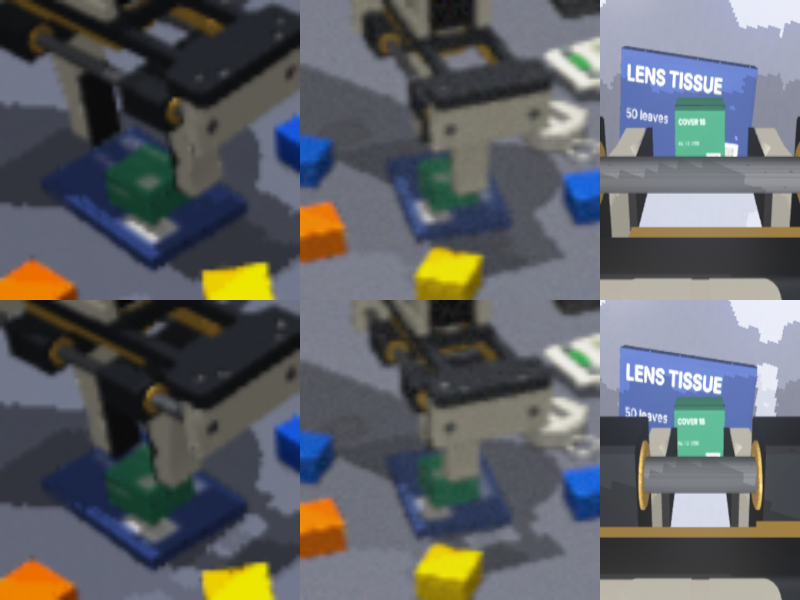

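```bash
python3 - <<'E'
from h import *
P=bot.read_state()["tcp_pos"]; c1,c2=cam("scene"),cam("side"); p1=project([P],c1)[0].astype(int);p2=project([P],c2)[0].astype(int)
k=lambda p,c:p+np.array(c)/3.75-(40,50)
print("closed",tri(k(p1,(180,188)),c1,k(p2,(162,177)),c2))
print("open(-y finger)",tri(k(p1,(200,195)),c1,k(p2,(172,192)),c2))
g=down(-np.pi/2+.2237); Y=R.from_quat(g).as_matrix()[:,1]
for h in (15,25,31,41): print(h,project([P+Y*h,P+Y*h+[0,0,20]],c1).round(1).tolist(),project([P+Y*h,P+Y*h+[0,0,20]],c2).round(1).tolist(), (project([P+Y*h],c1)[0]-p1+(40,50))*3.75,(project([P+Y*h],c2)[0]-p2+(40,50))*3.75)
E
```

```text
closed (array([529.78735022, 217.75740097,  34.24166409]), np.float64(7.180887532197744))
open(-y finger) (array([536.29843152, 209.5607227 ,  28.7598029 ]), np.float64(3.44574061490298))
15 [[247.6, 201.6], [246.4, 194.0]] [[289.1, 208.0], [288.9, 201.4]] [171.04446405 201.00269871] [157.87864359 198.7850253 ]
25 [[251.1, 203.5], [249.9, 195.9]] [[290.4, 210.0], [290.2, 203.4]] [183.95791764 208.07698534] [162.72127469 206.09569538]
31 [[253.1, 204.6], [252.0, 197.0]] [[291.2, 211.1], [291.0, 204.5]] [191.76304119 212.35281138] [165.65349858 210.52232236]
41 [[256.6, 206.5], [255.5, 198.9]] [[292.5, 213.1], [292.3, 206.5]] [204.86780908 219.53190439] [170.58561269 217.96808033]
```

Triangulating the fingertips puts them about 20 mm above the reported TCP, at grasp-point height, so the fingers closed over the box top. I'll calibrate this by a guarded touch of the closed fingers on the box's top edges at z 31.

```bash
python3 - <<'E'
from h import *
x,y=526.3,247.2; z=11.3; bot.pause(.3)
F=lambda:np.mean([(bot.pause(.02),bot.read_state()["contact_force"][2])[1] for _ in range(4)])
f0=F(); L=[]
while z>-3:
    z-=1; bot.line_to([x,y,z],25); d=F()-f0; L.append((round(z,1),round(d,2)))
    if abs(d)>3: break
print(f0,L,bot.read_state()["tcp_pos"],bot.read_state()["t"])
E
```

```text
-0.30064169960405807 [(10.3, np.float64(0.56)), (9.3, np.float64(0.08)), (8.3, np.float64(0.53)), (7.3, np.float64(0.48)), (6.3, np.float64(7.67))] [526.39689293 247.25357239   7.05337292] 16.6
```

Contact came at reported z ≈ 7, so the tips sit about 24 mm above the reported TCP. I'll grasp with about 9 mm of overlap, and use a guarded descent into the magazine because the body may come close to its top.

```bash
cat >> h.py <<'E'
def f(s):
    r=bot.read_state(); print(s,round(r["t"],2),np.round(r["tcp_pos"],1),np.round(r["contact_force"],1),round(r["width"],1))
def Fz(): return np.mean([(bot.pause(.02),bot.read_state()["contact_force"][2])[1] for _ in range(3)])
MAG=np.array([541.2,-34.6]); MYAW=-.065
def guarded(xy,z0,z1,lim=4,v=30):
    bot.pause(.15); f0=Fz(); z=z0
    while z>z1:
        z=max(z-1.,z1); bot.line_to([xy[0],xy[1],z],v); d=Fz()-f0
        if abs(d)>lim: print("contact",z,d); break
    return z
E
python3 - <<'E'
from h import *
x,y=526.3,247.2
bot.line_to([x,y,14],80); bot.move_gripper(54); bot.line_to([x,y,-2],60); f("down")
bot.move_gripper(20,15); f("grip")
bot.line_to([x,y,100],150); f("lift")
bot.move_ptp([*MAG,100],down(-np.pi/2+MYAW)); f("over")
a=cv2.resize(bot.camera("scene")[170:310,260:420,::-1],(400,350)); b=cv2.resize(bot.camera("side")[170:310,230:390,::-1],(400,350))
cv2.imwrite("pics/over2.png",np.hstack([a,b]))
E
```

```text
down 17.92 [525.9 246.9  -2.7] [ 0.1  1.4 -0.3] 53.9
grip 18.39 [526.4 247.3  -1.8] [-0.8  0.1  0.9] 33.9
lift 19.23 [525.7 246.8  99.1] [-0.7 -0.8 -1.4] 34.0
over 20.32 [541.5 -33.9  99.8] [-0.3  0.3 -1.5] 33.9
```

```bash
python3 - <<'E'
from h import *
bot.line_to([*MAG,64],150); bot.pause(.1); f0=Fz(); ok=True
for z in range(58,9,-6):
    bot.line_to([*MAG,z],60); d=Fz()-f0
    if abs(d)>4: ok=False; print("contact",z,d); break
if ok: print("stop",guarded(MAG,10,-2.5))
f("in")
im=bot.camera("scene"); cv2.imwrite("pics/in_scene.png",im[:,:,::-1])
a=cv2.resize(im[190:310,280:380,::-1],(400,480)); b=cv2.resize(bot.camera("side")[210:300,260:345,::-1],(400,480),interpolation=cv2.INTER_CUBIC)
cv2.imwrite("pics/in.png",np.hstack([a,b]))
E
```

```text
stop -2.5
in 27.76 [541.2 -34.6  -2.5] [ 0.5  0.9 -0.9] 33.5
```

View pics/in.png

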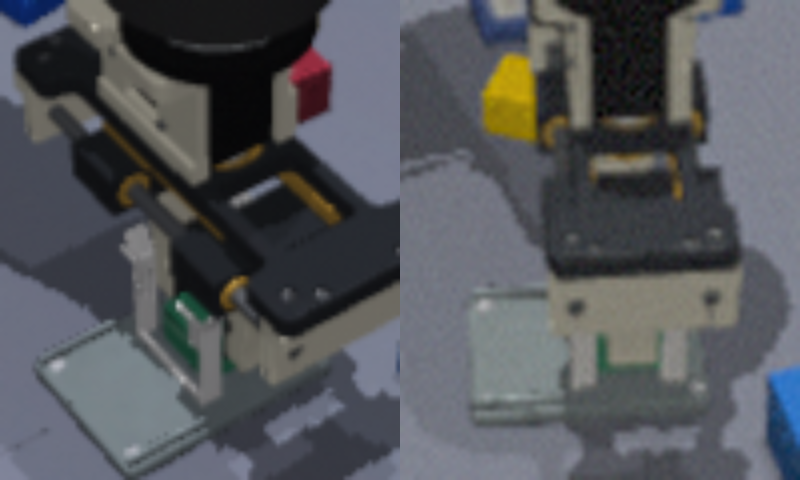

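Both views show the box low between the posts, upright and with no contact force (picture 11). I'll release it, then measure and fetch box_new.

```bash
python3 - <<'E'
from h import *
bot.move_gripper(48); bot.line_to([*MAG,20],80); bot.line_to([*MAG,95],200); f("released")
im,cm=nadir((430,-221),80); p=boxpose(im,cm,22,(430,-221)); print("new",p); cv2.imwrite("pics/w_new.png",im[:,:,::-1])
s=bot.camera("scene"); cv2.imwrite("pics/rel_scene.png",s[:,:,::-1])
for n in("scene","side"):
    i=s if n=="scene" else bot.camera(n); print(n,[(np.round(c.mean(0)[0]),cv2.contourArea(c)) for c in blobs(green(i),25)], "expect",project([[*MAG,30]],cam(n)).round())
f("look")
x,y,w,h,a=p
a=(a+np.pi/4)%(np.pi/2)-np.pi/4
if abs(w-34)<2 and abs(h-34)<2:
    bot.move_gripper(54); bot.move_ptp([x,y,30],down(-np.pi/2+a)); bot.line_to([x,y,-11],80); f("down")
    bot.move_gripper(20,15); f("grip")
E
```

```text
released 29.34 [541.1 -34.5  95.1] [-0.8  0.4  0.3] 48.0
new (432.11602783203125, -218.27687072753906, 33.87593460083008, 33.71377944946289, np.float64(0.06695625153682307))
scene [] expect [[334. 266.]]
side [(array([264., 341.]), 353.0), (array([308., 270.]), 200.5)] expect [[308. 266.]]
look 30.81 [ 361.2 -220.8   79.9] [-0.  -0.5 -0.6] 48.2
down 32.31 [ 432.3 -218.4  -10.5] [ 0.1  0.  -0.2] 54.2
grip 32.78 [ 432.4 -218.3  -10.7] [-0.5  0.4  4.4] 33.8
```

```bash
python3 - <<'E'
from h import *
p=bot.read_state()["tcp_pos"]
bot.line_to([p[0],p[1],100],180); f("lift")
im,cm=nadir(MAG,100,-np.pi/2+MYAW); print("old in mag",boxpose(im,cm,30,MAG)); cv2.imwrite("pics/w_in.png",im[:,:,::-1])
bot.move_ptp([*MAG,100],down(-np.pi/2+MYAW)); f("over")
bot.line_to([*MAG,62],120); bot.pause(.1); f0=Fz(); ok=True
for z in (54,46,38,30,24,22,21,20):
    bot.line_to([*MAG,z],60); d=Fz()-f0
    if abs(d)>4: print("contact",z,d); break
f("in")
s=bot.camera("side"); cv2.imwrite("pics/in2_side.png",s[:,:,::-1])
E
```

```text
lift 33.55 [ 431.6 -218.1   99.1] [ 0.2 -0.2 -0.7] 34.1
old in mag (538.245361328125, -33.07453155517578, 30.192747116088867, 26.864887237548828, np.float64(1.5047021280193646))
over 35.08 [541.8 -35.1  99.3] [-0.9  0.   0. ] 33.8
in 38.23 [541.2 -34.6  20. ] [ 0.1 -0.1  0.3] 33.7
```

Old box centre is within about 3 mm of the column centre, with the posts hiding part of its outline. The new box came down to its release height with no contact. I'll release it and check.

```bash
python3 - <<'E'
from h import *
bot.move_gripper(48); bot.line_to([*MAG,45],80); bot.line_to([*MAG,110],200); f("released")
im,cm=nadir(MAG,110,-np.pi/2+MYAW); print("top box",boxpose(im,cm,52,MAG)); f("look")
s=bot.camera("side"); c=bot.camera("scene")
print([(np.round(k.mean(0)[0]),k[:,0].min(0),k[:,0].max(0)) for k in blobs(green(s),25)],"side top z52/bottom z8:",project([[*MAG,52],[*MAG+[0,-17],8]],cam("side")).round())
o=[cv2.resize(im[70:240,240:400],(260,400)),cv2.resize(c[220:320,280:370],(260,400)),cv2.resize(s[230:300,260:345],(260,400))]
cv2.imwrite("pics/final.png",np.hstack(o)[:,:,::-1])
E
```

```text
released 39.74 [541.1 -34.5 110.1] [-0.4 -0.4 -0.1] 47.8
top box (540.9456787109375, -34.577117919921875, 32.953956604003906, 32.77939987182617, np.float64(1.5058612688838215))
look 40.48 [472.6 -30.2 109.6] [ 0.2  0.3 -0.3] 48.3
[(array([308., 266.]), array([300, 254], dtype=int32), array([315, 279], dtype=int32))] side top z52/bottom z8: [[308. 258.]
 [310. 279.]]
```

View pics/final.png

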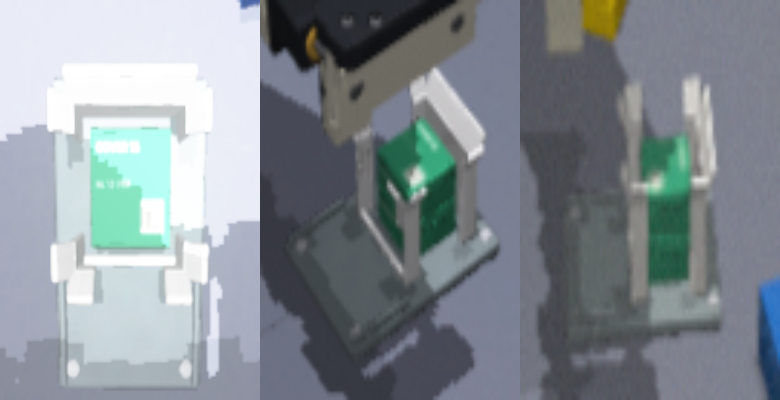

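The final picture shows both boxes stacked flat in the column with the label up. The top box is centred to within 1 mm.

```bash
python3 -c "
from plant import bot
bot.pause(.3); print(bot.close_job(), bot.read_state()['t'])"
```

```text
the job is handed in; nothing more can be done
the job is handed in; nothing more can be done
```

Both boxes are in the magazine: box_old from the tissue pack at the bottom, box_new from the worktop on top. I handed the job in after about 41 s of the 61 s allowed; it gave no verdict.

- **Missed grasps:** The first two grasps of box_old closed on nothing, and the box did not move. The fingertips sit about 24 mm above the reported TCP, which disagrees with the description. I measured this with a light touch on the box's top (about 8 N) and corrected for it; both boxes then gripped at about 34 mm.
- **Bottom box:** A wrist picture taken before box_new went in put box_old's centre within about 3 mm of the column's centre. The posts hid part of its outline, so that figure is rough.
- **Final stack:** The last pictures show both boxes flat with the label side up. The top box measured under 1 mm off centre, and the stack's height in the side view fits two boxes resting on the floor. The gripper was clear of everything.
- **Slide carton:** I never went near it, but I did not measure its position again at the end.

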